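Unhook a heel-tip pack from its display peg and file it in the order carton

TASK

Take the blue pack of heel tips off the display peg: slide it along the peg and gently lift its hang hole over the upturned tip, feeling your way so that neither pack nor peg is strained. Then stand the pack upright in the narrow empty slot of the cardboard carton, setting it down rather than dropping it, and leave the tin, the jar and the hammer alone.

Things in the scene. Friction and masses are not known exactly. Their poses are not given: they have to be found in the camera images.
- stand: fixed green wire-mesh display stand, 240 wide (y), 275 high, base plate 110 deep and 12 high. Origin: underside centre of the base, in the plane of the mesh; z up. One steel peg sticks out of the mesh along the stand's -x axis. More than 7 N between pack and peg or stand, or between robot and stand, is strain
- peg_root (a point): on the peg's centre line in the mesh plane, 235 mm up; axes as the stand. Round peg, 6 thick: level along -x to a knee 130 to 180 from here, then 32 more (plus round red end) sloping up and out at 28 to 43 degrees. Knee and slope differ each time and no reading gives them: feel. It ends within 212 out, 26 up. Near the tip it springs up and down, about 7 N/mm, stiffer towards the root
- pack: loose blue heel-tip pack, 60 to 120 g: stiff sheet 5 thick (x), 120 wide (y), 115 high (z), white bulge 22 thick, 48 wide, from 10 to 60 above the bottom. Origin: middle of the bottom edge, z up the sheet, x its normal. Hangs on the peg, x along the stand's x, 75 to 95 from the mesh. Pinch the bare sheet from above by its top edge, 28 to 60 left or right of the middle, clear of hole, peg and bulge
- pack_hole (a point): centre of the pack's hang hole, 93.5 mm above the pack's origin: a rectangular hole through the sheet, 15 wide (y), 15 high (z), its upper edge 14 below the sheet's top edge; axes as the pack
- carton: fixed open cardboard carton 130 (x) by 160 (y), 60 high, walls 4. Origin: centre of its underside, z up. A 50 high divider along y parts it: on the -x side the narrow empty slot, on the other side two small stock boxes (paper white and green) lower than the rim
- carton_slot (a point): centre of the slot's floor, 4 mm above the bench; axes as the carton. The slot is 34 mm clear along x, 152 along y, its front wall 60 high above the bench, the divider about 54
- tin: bystander: grey tin with red label, 72 diameter, 85 high; origin at the underside
- jar: bystander: amber jar, 60 diameter, 80 high; origin at the underside
- hammer: bystander: hammer lying on the bench, 240 long; origin at the underside near its middle, x along the handle to the head
Things that resemble listed ones, but are neither listed nor needed, are in the scene too. There is more than one size of the carton; the job needs the middle-sized.

How it is judged:
By the outcome, as a careful person would: the job done as asked, in the order asked, and still so for the second after the job is handed in, with the robot touching nothing.
It also fails if it takes over 72 s, if anything falls off the work surface, if the arm or the gripper's body presses on something with over 40 N, if the wrist force passes 120 N, or if a joint passes its speed limit or range.

ROBOT

A 7-joint arm with a two-finger parallel gripper is mounted at the origin on the work surface. World frame = base frame: x ahead of the robot, y to its left, z up, the work surface at z = 0. Lengths are in mm, angles in degrees, forces in N, time in s.
With the tool pointing down it reaches from about 425 to 975 mm from the base axis. Payload 16.7 kg.
Tool frame: the origin (TCP) lies on the front face of the gripper's body, between the roots of the fingers; the fingertips stand 73 mm ahead of it and the grasp point (between the pads) lies 54 mm ahead of it (tips_ahead is the z of the fingertips in the tool frame, in mm); z points along the fingers, y is the line along which they close (so a half turn about z gives the same grasp; the last joint's range is limited). The gripper opens to 85 mm and grips with 20 to 120 N. Pads are 22 mm wide; open, the fingers measure 114 mm over their backs; the gripper's body (76 mm by 85 mm) begins 54 mm behind the grasp point. The pads swing forward as they close: fully open they stand 13 mm farther back than shut.
Start: joints at [-72.508, 24.414, 4.234, 92.017, -1.954, 63.644, -3.845], TCP at [296.518, 606.348, 303.902] pointing down, gripper open.
Joint ranges: [-163.25, 163.25], [-28.42, 122.38], [-70.27, 78.77], [12.13, 141.07], [-58.53, 238.53], [9.26, 117.41], [-156.51, 156.51]. Speed limits (degrees/s): [108.29, 108.29, 136.94, 136.94, 172.46, 172.46, 172.46].

INTERFACE

Orientations are given as a 3x3 rotation matrix whose columns are the frame's x, y, z axes.
In Python, from rig import read_state, grab_frame, sign_off, tips_ahead gives the robot as it stands.
- The arm moves only by the tool send_rows, never from a script. Its arguments are lists of equal length, an entry for each row: "slide": the shift along the tool's x, y, z in mm, a list of three; "angular": the turn, a rotation vector about the tool's x, y, z in degrees, a list of three. A call has 1 to 8 rows; each row is the pose to reach, as a shift and turn from the pose commanded when the call began, along the tool's axes at that moment; what a row does not reach only later rows make up. A row lasts 1/10 s, in which the tool goes at most 50 mm and 8.59 degrees, less where a joint would pass 70% of its speed; a pose out of reach is approached as far as the arm can. A call with a gripper value outside its range is refused whole. "jaw" is the opening, from 0 (shut) to 1 (fully open), set as the call begins (left out, the last holds). The fingers move at their own pace and stop on an object; "newtons" is the grip in N (left out, the last holds). Time passes only in rows, so rows that repeat a pose let the fingers close. It gives the time, the measured TCP pose, the force, the opening and the grip force at its end, in the units of the state.
- read_state(): the state, without advancing time (a new reading comes with each control period).
- grab_frame(name): name is "scene" or "top" or "wrist"; returns a dict with "frame" (420x560x3 uint8, red, green, blue), "z_map" (420x560 float32, mm along the optical axis (not along the pixel's ray), 0 where there is no reading), "vfov" (degrees; the focal length in pixels is half the picture's height over the tangent of half this angle, whatever the lens; pixels are square), "cx", "cy" (the principal point, pixels), "origin" and "orientation" of the camera in the world; the wrist camera has in their place "T_tool_cam" (4x4, takes a point from camera to tool coordinates, whose origin is the TCP and whose axes are the flange's). Camera axes: x right, y down, z forward; pixel columns grow to the right and rows downward; lengths in mm; the calibration is good to about 2 mm. A picture is of the moment at which its call begins: read the wrist's pose just before it.
- sign_off(): hands the job in; it is judged then, once.
The state is a dict: "time_s": time; "joint_positions": joint angles; "dq": joint speeds; "effort": joint torques, N m; "eef_pos": TCP position; "tcp_rot": TCP orientation; "wrist_force": force on the tool from outside, world axes, zero at the start; "ft_torque": the same for the moment, N m; "gripper_width": opening from 0.0 (shut) to 1.0 (fully open); "grip_force": force on a finger pad.
Only numpy, scipy, OpenCV 4.12 (cv2) and the standard library are available. Lean on these libraries where they do the work, as an engineer would, in place of code of your own. Each camera call takes 0.05 s, during which the arm holds its last target. There are 200 camera calls.

## Working session

There is one attempt and no reset: what is moved stays moved. The work goes in short steps, Python scripts to look and compute and a tool call to move; the robot and the scene stay as the last step left them, time stands still between calls to the robot, and variables do not carry over. Pictures are saved under pics/ and viewed, at most 10 in all, crops included, and the job is handed in when it is done.

Besides the shell and the picture viewer there is one more tool, called after "Call:" in YAML: its name, and indented under it one key for each argument. send_rows: Moves the arm, as the interface text tells. Its arguments: {"type":"object","properties":{"slide":{"type":"array"},"angular":{"type":"array"},"jaw":{"type":"number"},"newtons":{"type":"number"}},"required":["slide","angular"]}

```bash
mkdir -p pics; cat > h.py <<'E'
import numpy as np, cv2
from rig import read_state, grab_frame, sign_off, tips_ahead
def save(n,f): cv2.imwrite(f'pics/{n}.png',cv2.cvtColor(f,cv2.COLOR_RGB2BGR))
def cloud(g,s=None):
    h,w=g['z_map'].shape; f=h/2/np.tan(np.radians(g['vfov']/2))
    v,u=np.mgrid[:h,:w]; z=g['z_map']
    P=np.stack([(u-g['cx'])*z/f,(v-g['cy'])*z/f,z],-1)
    if 'T_tool_cam' in g:
        T=np.array(g['T_tool_cam']); P=P@T[:3,:3].T+T[:3,3]
        R=np.array(s['tcp_rot']);o=np.array(s['eef_pos'])
    else: R=np.array(g['orientation']);o=np.array(g['origin'])
    P=P@R.T+o; P[z==0]=np.nan
    return P
E
python3 - <<'E'
from h import *
s=read_state();print({k:np.round(v,2).tolist() for k,v in s.items()},tips_ahead)
for n in ('scene','top'):
    g=grab_frame(n);save(n,g['frame']);np.savez(n+'.npz',P=cloud(g),f=g['frame']);print(n,g['vfov'],np.round(g['origin']),np.round(g['orientation'],2).tolist())
E
```

```text
{'time_s': 0.0, 'joint_positions': [-72.51, 24.45, 4.23, 92.05, -1.95, 63.64, -3.85], 'dq': [0.03, 0.01, 0.13, 0.01, 0.02, -0.08, -0.14], 'effort': [0.0, -94.98, 3.76, -46.35, 0.02, 0.01, 0.0], 'eef_pos': [296.38, 606.08, 303.18], 'tcp_rot': [[-0.9, 0.44, -0.0], [0.44, 0.9, -0.0], [-0.0, -0.0, -1.0]], 'wrist_force': [0.37, 0.01, 0.71], 'ft_torque': [0.06, -0.01, 0.03], 'grip_force': 0.0, 'gripper_width': 1.01} 72.6
scene 44.1909090892516 [1555. -145. 1056.] [[0.2, 0.62, -0.76], [0.98, -0.11, 0.17], [0.02, -0.78, -0.63]]
top 52.965057725667506 [ 374.  102. 1099.] [[-0.02, -0.99, 0.15], [-1.0, 0.02, -0.0], [0.0, -0.15, -0.99]]
```

View pics/scene.png

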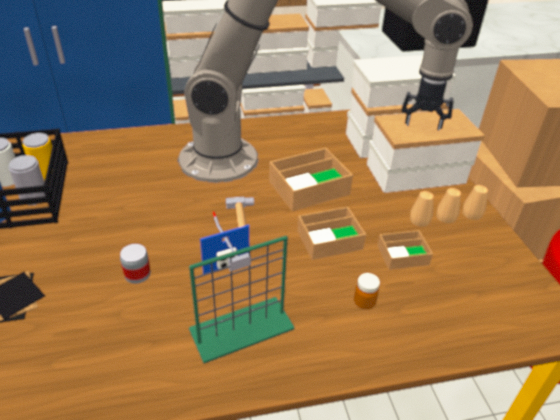

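View pics/top.png

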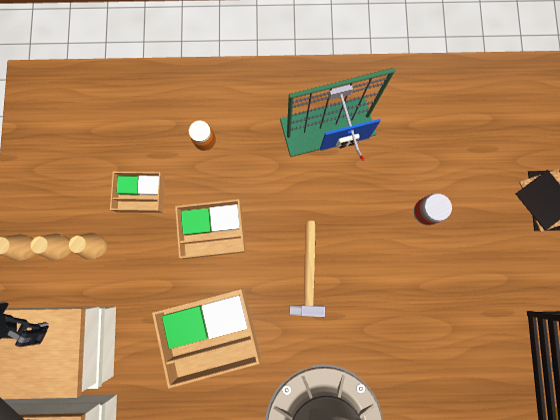

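The scene view shows the stand with the blue pack (around 226,250) between the tin (135,263) and the jar (367,290). The top view shows three cartons: the middle one is at (210,230), with its slot on the near side. The stand is at (335,110), the pack's top edge at (350,133) and the red peg tip at (362,158).

```bash
python3 - <<'E'
from h import *
d=np.load('top.npz');P,f=d['P'],d['f'].astype(int)
def pr(n,a): print(n,np.round(a,1).tolist())
# carton mid: rim
v,u=np.mgrid[:420,:560]
m=(u>168)&(u<252)&(v>192)&(v<266)&(P[...,2]>53)&(P[...,2]<68)
r=cv2.minAreaRect(P[m][:,:2].astype(np.float32));print('carton rim',r,m.sum(),np.nanmedian(P[m][:,2])); pr('box',cv2.boxPoints(r))
m2=(u>168)&(u<252)&(v>192)&(v<266)&(P[...,2]>5)&(P[...,2]<62)
for nm,c in (('green',(f[...,1]>f[...,0]+60)),('white',f.min(-1)>180)):
    q=P[m2&c];pr(nm,np.nanmean(q,0))
# stand
R,G,B=f[...,0],f[...,1],f[...,2]
reg=(u>270)&(u<410)&(v>60)&(v<170)
m=reg&(P[...,2]>262)&(P[...,2]<290)&(G>R+15)
q=P[m];r=cv2.fitLine(q[:,:2].astype(np.float32),cv2.DIST_HUBER,0,.01,.01).ravel();pr('standtop',r);t=(q[:,:2]-r[2:])@r[:2];pr('t',[t.min(),t.max(),np.median(q[:,2])])
m=reg&(P[...,2]>6)&(P[...,2]<18)&(G>R+15)
print('base',cv2.minAreaRect(P[m][:,:2].astype(np.float32)))
red=reg&(R>150)&(G<80)&(B<80);pr('redtip',np.nanmean(P[red],0));print(red.sum())
for n in('top','scene'):
    d=np.load(n+'.npz');P,f=d['P'],d['f'].astype(int);R,G,B=f[...,0],f[...,1],f[...,2]
    reg=((u>270)&(u<410)&(v>60)&(v<170)) if n=='top' else ((u>190)&(u<260)&(v>215)&(v<285))
    m=reg&(B>R+60)&(B>G+30)&(P[...,2]>60);q=P[m];q=q[~np.isnan(q).any(1)]
    c=np.median(q,0);q=q[np.linalg.norm(q-c,axis=1)<110]
    c=q.mean(0);w,V=np.linalg.eigh(np.cov((q-c).T));pr(n+' pack c',c);pr('normal',V[:,0]);pr('w',np.sqrt(w))
    k=np.abs((q-c)@V[:,0])<6;q=q[k]
    l=cv2.fitLine(q[:,:2].astype(np.float32),cv2.DIST_HUBER,0,.01,.01).ravel();pr('line',l);t=(q[:,:2]-l[2:])@l[:2];pr('t,z',[*np.percentile(t,[0,1,99,100]),*np.percentile(q[:,2],[0,1,99,100])])
E
```

```text
carton rim ((486.19195556640625, 274.6932678222656), (130.5684814453125, 160.53260803222656), 5.232292652130127) 556 60.02913141220802
box [[413.8999938964844, 348.70001220703125], [428.5, 188.8000030517578], [558.5, 200.6999969482422], [543.9000244140625, 360.6000061035156]]
green [507.3, 312.7, 38.8]
white [515.2, 239.2, 43.8]
standtop [0.20000000298023224, -1.0, 759.9000244140625, -32.900001525878906]
t [-112.2, 114.9, 275.3]
base ((761.0808715820312, -34.793975830078125), (109.72503662109375, 239.83697509765625), 13.337298393249512)
redtip [604.5, -72.3, 256.0]
12
top pack c [670.9, -54.2, 219.3]
normal [1.0, 0.2, -0.0]
w [1.3, 31.2, 37.8]
line [0.20000000298023224, -1.0, 672.5, -63.0]
t,z [-66.8, -66.2, 50.5, 52.4, 146.0, 151.3, 255.9, 258.0]
scene pack c [674.7, -62.3, 217.8]
normal [1.0, 0.2, -0.0]
w [3.3, 25.4, 37.4]
line [0.20000000298023224, -1.0, 674.7000122070312, -62.599998474121094]
t,z [-65.1, -62.1, 51.3, 53.0, 141.0, 145.1, 253.7, 256.2]
```

```bash
cat >> h.py <<'E'
from scipy.spatial.transform import Rotation as Ro
def Rt(yaw,tilt=0):  # tool y along yaw azimuth, z down; tilt: body leans along +y
    y=np.array([np.cos(np.radians(yaw)),np.sin(np.radians(yaw)),0]);z=np.array([0,0,-1.]);x=np.cross(y,z)
    return Ro.from_rotvec(np.radians(tilt)*x).as_matrix()@np.stack([x,y,z],1)
def mv(p,R,s=None):
    s=s or read_state();R0=np.array(s['tcp_rot'])
    print('slide',np.round(R0.T@(np.array(p)-s['eef_pos']),1),'ang',np.round(Ro.from_matrix(R0.T@R).as_rotvec(degrees=True),2))
E
python3 - <<'E'
from h import *
mv((480,300,400),Rt(13.3)); mv((662,-13,365),Rt(13.3))
g=grab_frame('wrist');print(np.round(g['T_tool_cam'],2),g['vfov'])
# tilted axis check
print(Rt(13.3,20).round(2))
E
```

```text
slide [-299.4 -194.4  -96.5] ang [-6.000e-02  3.000e-02  5.064e+01]
slide [-600.4 -395.6  -61.2] ang [-6.000e-02  3.000e-02  5.064e+01]
[[ -0.    -0.96  -0.29  73.61]
 [  1.    -0.     0.     0.85]
 [ -0.    -0.29   0.96 -69.43]
 [  0.     0.     0.     1.  ]] 63.73774297993254
[[-0.23  0.91 -0.33]
 [ 0.97  0.22 -0.08]
 [-0.   -0.34 -0.94]]
```

Call:
send_rows:
  slide:
    - [-37, -24, -20]
    - [-74, -48, -45]
    - [-111, -72, -70]
    - [-148, -96, -97]
    - [-185, -121, -97]
    - [-222, -145, -97]
    - [-260, -169, -97]
    - [-299, -194, -97]
  angular:
    - [0, 0, 6]
    - [0, 0, 12]
    - [0, 0, 18]
    - [0, 0, 25]
    - [0, 0, 31]
    - [0, 0, 38]
    - [0, 0, 44]
    - [0, 0, 50.6]
  jaw: 1
  newtons: 40

```text
time_s: 0.95
eef_pos: [480.3, 299.1, 401.0]
tcp_rot: [[-0.227, 0.974, -0.0], [0.974, 0.227, 0.0], [0.0, -0.0, -1.0]]
wrist_force: [0.7, 0.2, -0.3]
gripper_width: 1.0
grip_force: 0.0
```

```bash
python3 - <<'E'
from h import *
mv((662,-13,365),Rt(13.3))
E
```

```text
slide [-345.2  106.1   35.8] ang [-0.   -0.02 -0.19]
```

Call:
send_rows:
  slide:
    - [-43, 13, 4]
    - [-86, 26, 9]
    - [-129, 39, 13]
    - [-172, 53, 18]
    - [-215, 66, 22]
    - [-258, 79, 27]
    - [-301, 92, 31]
    - [-345, 106, 36]
  angular:
    - [0, 0, 0]
    - [0, 0, 0]
    - [0, 0, 0]
    - [0, 0, 0]
    - [0, 0, 0]
    - [0, 0, 0]
    - [0, 0, 0]
    - [0, 0, -0.2]

```text
time_s: 1.75
eef_pos: [663.2, -12.0, 364.7]
tcp_rot: [[-0.235, 0.972, -0.0], [0.972, 0.235, 0.0], [0.0, -0.0, -1.0]]
wrist_force: [0.9, 0.5, -0.0]
gripper_width: 1.0
grip_force: 0.0
```

Call:
send_rows:
  slide:
    - [0, 0, 0]
    - [0, 0, 0]
    - [0, 0, 0]
  angular:
    - [0, 0, 0]
    - [0, 0, 0]
    - [0, 0, 0]

```text
time_s: 2.05
eef_pos: [662.4, -9.6, 364.7]
tcp_rot: [[-0.235, 0.972, -0.001], [0.972, 0.235, 0.0], [0.001, -0.0, -1.0]]
wrist_force: [-1.2, 0.7, 0.1]
gripper_width: 0.998
grip_force: 0.0
```

```bash
python3 - <<'E'
from h import *
s=read_state();print(np.round(s['eef_pos'],1),np.round(s['wrist_force'],2))
g=grab_frame('wrist');save('w1',g['frame']);P=cloud(g,s);np.savez('w1.npz',P=P,f=g['frame'])
E
```

```text
[662.4  -9.6 364.7] [-1.22  0.69  0.07]
```

View pics/w1.png

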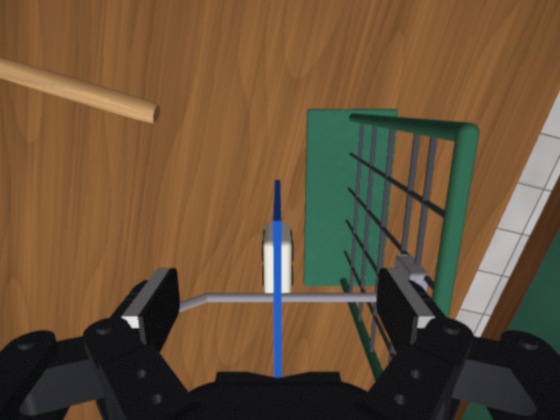

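The wrist view shows the sheet edge-on at column 277, with the bulge symmetric about it. The level peg runs along row 298, and its knee is near column 207, sloping off behind the left finger.

```bash
python3 - <<'E'
from h import *
d=np.load('w1.npz');P,f=d['P'],d['f'].astype(int);R,G,B=f[...,0],f[...,1],f[...,2]
X=np.array([.973,.2307,0]);Y=np.array([-.2307,.973,0]);root=np.array([761.1,-34.8,235])
S=np.stack([(P-root)@X,(P-root)@Y,P[...,2]],-1)
print('peg: col, out, y, ztop, halfwidth rows')
for u in list(range(180,270,6))+list(range(290,385,15)):
    c=[v for v in range(285,320) if S[v,u,2]>220 and S[v,u,2]<275 and B[v,u]<R[v,u]+40]
    if c: q=S[c,u];print(u,c[0],c[-1],np.round(q.mean(0),1),np.round(q[:,2].max(),1))
m=(B>R+60)&(B>G+30)&(S[...,2]>180);q=S[m]
v,u=np.nonzero(m)
top=q[(v>210)]
print('sheet',np.round(np.percentile(top,[1,50,99],axis=0),1).tolist())
for vv in range(190,378,20):
    k=np.nonzero(m[vv])[0]; print(vv,k.min(),k.max(),np.round(np.median(S[vv,k],0),1))
E
```

```text
peg: col, out, y, ztop, halfwidth rows
180 302 311 [-151.2    0.3  246.9] 248.6
186 300 309 [-147.8    0.5  245. ] 247.0
192 298 307 [-144.6    0.4  242.4] 244.9
198 296 305 [-1.414e+02  2.000e-01  2.397e+02] 240.9
204 294 302 [-137.9    0.6  237.4] 239.0
210 293 302 [-1.342e+02  2.000e-01  2.361e+02] 237.8
216 293 301 [-130.2    0.7  236.3] 238.1
222 293 301 [-126.2    0.7  236.2] 237.3
228 293 301 [-122.2    0.7  236.1] 237.6
234 293 301 [-118.2    0.7  236.1] 237.8
240 293 301 [-114.2    1.   236.6] 239.1
246 293 301 [-110.3    0.7  236.2] 238.0
252 293 301 [-106.3    0.8  236.3] 237.7
258 293 301 [-102.3    0.7  236.1] 237.2
264 293 301 [-98.3   0.5 235.8] 238.1
290 293 301 [-81.    0.8 236.1] 237.2
305 293 301 [-71.1   1.  236.4] 237.9
320 293 301 [-61.1   1.  236.3] 238.0
335 293 301 [-51.2   1.  236.5] 238.1
350 293 301 [-41.2   1.1 236.3] 237.5
365 293 301 [-31.2   1.  236.1] 237.9
sheet [[-92.1, -49.2, 232.0], [-89.7, 12.6, 251.2], [-87.0, 59.7, 252.7]]Traceback (most recent call last):
  File "<stdin>", line 14, in <module>
    return umr_minimum(a, axis, None, out, keepdims, initial, where)
ValueError: zero-size array to reduction operation minimum which has no identity
```

Good geometry: the knee is about 136 out, the slope about 36°, and the sheet is at 89.6 out with its top at 252. I'll descend for the pinch on the left side.

Call:
send_rows:
  slide:
    - [-1, 0.5, 12]
    - [-2, 0.5, 24]
    - [-2.8, 0.5, 36]
    - [-2.8, 0.5, 48]
    - [-2.8, 0.5, 58]
    - [-2.8, 0.5, 66]
    - [-2.8, 0.5, 70.5]
    - [-2.8, 0.5, 70.5]
  angular:
    - [0, 0, 0]
    - [0, 0, 0]
    - [0, 0, 0]
    - [0, 0, 0]
    - [0, 0, 0]
    - [0, 0, 0]
    - [0, 0, 0]
    - [0, 0, 0]

```text
time_s: 2.9
eef_pos: [663.6, -13.1, 293.8]
tcp_rot: [[-0.234, 0.972, -0.001], [0.972, 0.234, -0.0], [-0.0, -0.001, -1.0]]
wrist_force: [0.4, -0.8, -0.7]
gripper_width: 1.003
grip_force: 0.0
```

```bash
python3 - <<'E'
from h import *
s=read_state();print(np.round(s['eef_pos'],1),np.round(s['wrist_force'],2))
g=grab_frame('wrist');P=cloud(g,s);f=g['frame'].astype(int);R,G,B=f[...,0],f[...,1],f[...,2]
q=(P-s['eef_pos'])@np.array(s['tcp_rot'])
m=(B>R+60)&(B>G+30)&(q[...,2]>30)&(q[...,2]<80)
print('sheet in tool',np.round(np.nanpercentile(q[m],[2,50,98],axis=0),1).tolist())
for a in range(-100,21,15):
    k=m&(abs(q[...,0]-a)<4); print(a,np.round(np.nanmedian(q[k],0),1),k.sum())
s=read_state();print(np.round(s['eef_pos'],1),np.round(s['wrist_force'],2))
E
```

```text
[663.6 -13.1 293.8] [ 0.39 -0.79 -0.74]
sheet in tool [[-30.0, -2.2, 41.5], [0.3, -0.1, 42.7], [16.3, 2.2, 73.7]]
-100 [nan nan nan] 0
-85 [nan nan nan] 0
-70 [nan nan nan] 0
-55 [nan nan nan] 0
-40 [-41.5   2.9  57.9] 9
-25 [-25.1  -0.2  42.5] 197
-10 [-9.8  0.2 42.5] 206
5 [ 4.9 -0.1 42.5] 220
20 [16.1 -0.2 56. ] 160
[663.8 -13.2 294.4] [-0.58 -1.02  0.38]
  return np.nanmean(a, axis, out=out, keepdims=keepdims)
```

Call:
send_rows:
  slide:
    - [0, 0, 0]
    - [0, 0, 0]
    - [0, 0, 0]
    - [0, 0, 0]
    - [0, 0, 0]
    - [0, 0, 0]
    - [0, 0, 0]
    - [0, 0, 0]
  angular:
    - [0, 0, 0]
    - [0, 0, 0]
    - [0, 0, 0]
    - [0, 0, 0]
    - [0, 0, 0]
    - [0, 0, 0]
    - [0, 0, 0]
    - [0, 0, 0]
  jaw: 0
  newtons: 40

```text
time_s: 3.75
eef_pos: [663.7, -13.2, 294.4]
tcp_rot: [[-0.234, 0.972, -0.0], [0.972, 0.234, -0.0], [0.0, -0.0, -1.0]]
wrist_force: [-1.2, -0.7, 0.6]
gripper_width: 0.052
grip_force: 44.2
```

Call:
send_rows:
  slide:
    - [0, 0, 0]
    - [0, 0, 0]
    - [0, 0, 0]
    - [0, 0, 0]
  angular:
    - [0, 0, 0]
    - [0, 0, 0]
    - [0, 0, 0]
    - [0, 0, 0]

```text
time_s: 4.15
eef_pos: [663.7, -13.1, 294.4]
tcp_rot: [[-0.234, 0.972, -0.0], [0.972, 0.234, -0.0], [0.0, -0.0, -1.0]]
wrist_force: [0.2, 0.8, 1.3]
gripper_width: 0.055
grip_force: 44.2
```

Call:
send_rows:
  slide:
    - [0, 0, -0.8]
    - [0, 0, -1.6]
    - [0, 0, -2.4]
    - [0, 0, -3.2]
    - [0, 0, -4]
    - [0, 0, -4.5]
    - [0, 0, -4.5]
    - [0, 0, -4.5]
  angular:
    - [0, 0, 0]
    - [0, 0, 0]
    - [0, 0, 0]
    - [0, 0, 0]
    - [0, 0, 0]
    - [0, 0, 0]
    - [0, 0, 0]
    - [0, 0, 0]

```text
time_s: 4.95
eef_pos: [663.7, -13.2, 298.9]
tcp_rot: [[-0.234, 0.972, -0.0], [0.972, 0.234, -0.0], [-0.0, -0.0, -1.0]]
wrist_force: [-0.5, -0.4, -0.8]
gripper_width: 0.05
grip_force: 44.0
```

```bash
cat > hole.py <<'E'
from h import *
def look(save_as=None):
    s=read_state();g=grab_frame('wrist')
    if save_as: save(save_as,g['frame'])
    P=cloud(g,s);f=g['frame'].astype(int);R,G,B=f[...,0],f[...,1],f[...,2]
    q=(P-s['eef_pos'])@np.array(s['tcp_rot'])
    m=(B>R+60)&(B>G+30)&(q[...,2]>30)&(q[...,2]<80)
    for a in (-70,-55,-40,-25,-10):
        k=m&(abs(q[...,0]-a)<4)
        if k.sum()>5: print('sheet tool',a,np.round(np.nanmedian(q[k],0),1),k.sum())
    X=np.array([.9717,.2364,0]);Y=np.array([-.2364,.9717,0]);root=np.array([761.1,-34.8,235])
    S=np.stack([(P-root)@X,(P-root)@Y,P[...,2]],-1)
    mm=(abs(S[...,1])<6)&(S[...,2]>228)&(S[...,2]<275)&(B<R+40)
    for o in range(-172,-60,8):
        k=mm&(abs(S[...,0]-o)<2)
        if k.sum()>5: print('peg',np.round(np.nanmedian(S[k],0),1),k.sum())
    r=s;print(np.round(r['eef_pos'],1),np.round((r['eef_pos']-root)@np.stack([X,Y,[0,0,1]],1),1),np.round(r['wrist_force'],2))
if __name__=='__main__':
    import sys;look(*sys.argv[1:])
E
python3 hole.py w2
```

```text
sheet tool -25 [-24.9   0.8  43.3] 194
sheet tool -10 [-9.8  0.6 43.2] 209
peg [-146.6    2.1  242.4] 24
peg [-140.4    2.8  237.4] 45
peg [-93.1   1.7 236.5] 52
peg [-84.3   2.  236.5] 66
[663.7 -13.2 298.9] [-89.5  44.   63.9] [-0.46 -0.4  -0.78]
```

View pics/w2.png

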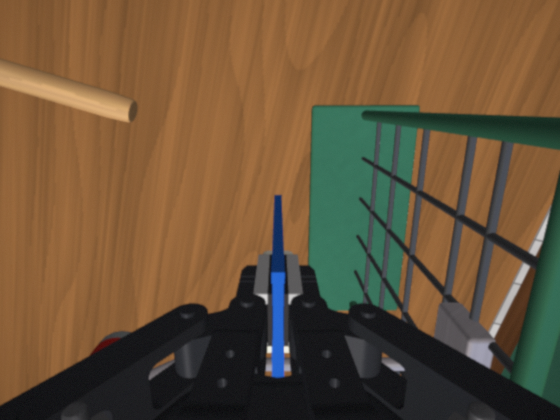

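Call:
send_rows:
  slide:
    - [0, -3, 0]
    - [0, -7, 0]
    - [0, -11, 0]
    - [0, -15, 0]
    - [0, -19, 0]
    - [0, -23, 0]
    - [0, -25, 0]
    - [0, -25, 0]
  angular:
    - [0, 0, 0]
    - [0, 0, 0]
    - [0, 0, 0]
    - [0, 0, 0]
    - [0, 0, 0]
    - [0, 0, 0]
    - [0, 0, 0]
    - [0, 0, 0]

```text
time_s: 5.8
eef_pos: [639.2, -19.1, 299.0]
tcp_rot: [[-0.234, 0.972, 0.0], [0.972, 0.234, 0.0], [0.0, 0.0, -1.0]]
wrist_force: [0.2, -0.8, -0.2]
gripper_width: 0.048
grip_force: 44.0
```

Call:
send_rows:
  slide:
    - [0, 3.39, 0.06]
    - [0, 6.77, 0.31]
    - [0, 10.14, 0.72]
    - [0, 13.48, 1.32]
    - [0, 16.79, 2.08]
    - [0, 20.05, 3.02]
    - [0, 20.05, 3.02]
    - [0, 20.05, 3.02]
  angular:
    - [3, 0, 0]
    - [6, 0, 0]
    - [9, 0, 0]
    - [12, 0, 0]
    - [15, 0, 0]
    - [18, 0, 0]
    - [18, 0, 0]
    - [18, 0, 0]

```text
time_s: 6.6
eef_pos: [659.1, -14.4, 295.4]
tcp_rot: [[-0.234, 0.925, -0.3], [0.972, 0.223, -0.072], [-0.0, -0.308, -0.951]]
wrist_force: [0.3, -0.2, -1.1]
gripper_width: 0.051
grip_force: 44.0
```

```bash
python3 - <<'E'
from h import *
import hole
hole.look()
s=read_state()
h=np.array(s['eef_pos'])+np.array(s['tcp_rot'])@[-44,.5,64.8]
X=np.array([.9717,.2364,0]);Y=np.array([-.2364,.9717,0]);root=np.array([761.1,-34.8,235])
print('hole',np.round([(h-root)@X,(h-root)@Y,h[2]],1),np.round(s['tcp_rot'],3).tolist())
E
```

```text
sheet tool -25 [-24.9   1.2  43. ] 190
sheet tool -10 [-9.7  0.8 42.9] 211
peg [-163.     2.4  254.6] 39
peg [-117.     2.1  236.9] 56
peg [-107.9    1.7  236.5] 78
[659.1 -14.4 295.4] [-94.3  44.   60.4] [ 0.29 -0.2  -1.1 ]
hole [-1.141e+02 -1.000e-01  2.341e+02] [[-0.234, 0.925, -0.299], [0.972, 0.222, -0.072], [-0.0, -0.308, -0.951]]
```

Call:
send_rows:
  slide:
    - [0, -2.4, 0.3]
    - [0, -5.2, 1.1]
    - [0, -8.1, 2.1]
    - [0, -10.9, 3.0]
    - [0, -13.8, 3.9]
    - [0, -16.6, 4.8]
    - [0, -19.2, 5.6]
    - [0, -19.2, 5.6]
  angular:
    - [0, 0, 0]
    - [0, 0, 0]
    - [0, 0, 0]
    - [0, 0, 0]
    - [0, 0, 0]
    - [0, 0, 0]
    - [0, 0, 0]
    - [0, 0, 0]

```text
time_s: 7.45
eef_pos: [639.2, -19.1, 296.6]
tcp_rot: [[-0.234, 0.925, -0.301], [0.972, 0.223, -0.072], [0.0, -0.309, -0.951]]
wrist_force: [-0.8, -0.0, -0.4]
gripper_width: 0.05
grip_force: 44.0
```

```bash
python3 - <<'E'
from h import *
import hole
hole.look('w3')
s=read_state();print(s['wrist_force'])
h=np.array(s['eef_pos'])+np.array(s['tcp_rot'])@[-44,.5,64.8]
X=np.array([.9717,.2364,0]);Y=np.array([-.2364,.9717,0]);root=np.array([761.1,-34.8,235])
print('hole',np.round([(h-root)@X,(h-root)@Y,h[2]],1))
g=grab_frame('scene');f=g['frame'];save('sc3',cv2.resize(f[190:310,170:290],None,fx=5,fy=5,interpolation=cv2.INTER_CUBIC))
E
```

```text
sheet tool -25 [-25.   1.  43.] 194
sheet tool -10 [-9.9  1.2 42.9] 207
peg [-138.5    2.4  236.9] 32
peg [-130.4    2.2  234.5] 7
[639.2 -19.1 296.6] [-114.7   44.1   61.6] [-0.76 -0.01 -0.42]
[ 1.11225328 -0.3674748  -0.71683305]
hole [-1.341e+02  2.000e-01  2.348e+02]
```

View pics/w3.png

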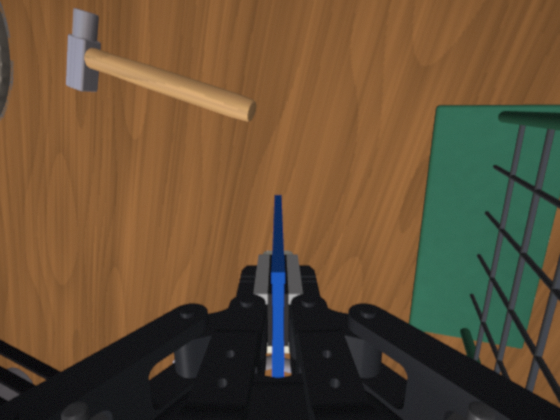

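The view shows the pack still straight in the fingers at column 277 and the hole at the knee, with no contact force. I'll follow the slope in small steps.

Call:
send_rows:
  slide:
    - [0, -2.0, 0.1]
    - [0, -4.3, -0.5]
    - [0, -6.6, -1.1]
    - [0, -8.9, -1.8]
    - [0, -11.2, -2.5]
    - [0, -11.2, -2.5]
  angular:
    - [0, 0, 0]
    - [0, 0, 0]
    - [0, 0, 0]
    - [0, 0, 0]
    - [0, 0, 0]
    - [0, 0, 0]

```text
time_s: 8.15
eef_pos: [629.8, -21.4, 302.7]
tcp_rot: [[-0.234, 0.925, -0.3], [0.972, 0.223, -0.072], [0.0, -0.309, -0.951]]
wrist_force: [0.2, 0.3, -0.7]
gripper_width: 0.05
grip_force: 44.0
```

Call:
send_rows:
  slide:
    - [0, 0, 0]
  angular:
    - [0, 0, 0]

```text
time_s: 8.25
eef_pos: [629.9, -21.2, 302.4]
tcp_rot: [[-0.234, 0.925, -0.3], [0.972, 0.223, -0.072], [0.0, -0.309, -0.951]]
wrist_force: [-0.3, -0.7, -0.5]
gripper_width: 0.05
grip_force: 44.0
```

Call:
send_rows:
  slide:
    - [0, 0, 0]
  angular:
    - [0, 0, 0]

```text
time_s: 8.35
eef_pos: [629.9, -21.2, 302.3]
tcp_rot: [[-0.234, 0.925, -0.3], [0.972, 0.223, -0.072], [-0.0, -0.309, -0.951]]
wrist_force: [-0.1, 0.7, -0.7]
gripper_width: 0.051
grip_force: 44.0
```

```bash
python3 - <<'E'
from h import *
import hole
hole.look()
s=read_state();print(s['wrist_force'])
h=np.array(s['eef_pos'])+np.array(s['tcp_rot'])@[-44,.5,64.8]
X=np.array([.9717,.2364,0]);Y=np.array([-.2364,.9717,0]);root=np.array([761.1,-34.8,235])
print('hole',np.round([(h-root)@X,(h-root)@Y,h[2]],1))
E
```

```text
sheet tool -25 [-25.1   0.8  43. ] 196
sheet tool -10 [-10.    0.8  42.9] 199
peg [-147.1    1.9  244.3] 68
peg [-139.4    2.   238.6] 67
peg [-85.5   2.8 233.8] 7
[629.9 -21.2 302.3] [-124.2   44.2   67.3] [-0.08  0.68 -0.69]
[-0.02903556 -0.09792166 -0.46651333]
hole [-1.439e+02  2.000e-01  2.405e+02]
```

Call:
send_rows:
  slide:
    - [0, -2.3, -0.7]
    - [0, -4.6, -1.4]
    - [0, -7.0, -2.0]
    - [0, -9.3, -2.7]
    - [0, -11.6, -3.4]
    - [0, -13.9, -4.0]
    - [0, -13.9, -4.0]
  angular:
    - [0, 0, 0]
    - [0, 0, 0]
    - [0, 0, 0]
    - [0, 0, 0]
    - [0, 0, 0]
    - [0, 0, 0]
    - [0, 0, 0]

```text
time_s: 9.1
eef_pos: [618.1, -24.2, 310.7]
tcp_rot: [[-0.234, 0.925, -0.3], [0.972, 0.223, -0.072], [0.0, -0.309, -0.951]]
wrist_force: [0.7, -0.5, -0.6]
gripper_width: 0.051
grip_force: 44.0
```

Call:
send_rows:
  slide:
    - [0, 0, 0]
  angular:
    - [0, 0, 0]

```text
time_s: 9.2
eef_pos: [618.3, -24.1, 310.5]
tcp_rot: [[-0.234, 0.925, -0.3], [0.972, 0.223, -0.072], [0.0, -0.309, -0.951]]
wrist_force: [1.3, 0.3, -0.9]
gripper_width: 0.051
grip_force: 44.0
```

```bash
python3 - <<'E'
from h import *
import hole
hole.look()
s=read_state();print(s['wrist_force'])
h=np.array(s['eef_pos'])+np.array(s['tcp_rot'])@[-44,.5,64.8]
X=np.array([.9717,.2364,0]);Y=np.array([-.2364,.9717,0]);root=np.array([761.1,-34.8,235])
print('hole',np.round([(h-root)@X,(h-root)@Y,h[2]],1))
E
```

```text
sheet tool -25 [-25.    1.2  42.9] 202
sheet tool -10 [-10.1   0.8  43. ] 211
peg [-157.6    1.1  253.2] 25
peg [-107.     2.7  234.8] 18
peg [-100.1    1.7  236.5] 87
[618.3 -24.1 310.5] [-136.3   44.2   75.5] [ 1.35  0.25 -0.93]
[ 0.29590396  0.46179162 -1.26466244]
hole [-155.9    0.3  248.6]
```

Call:
send_rows:
  slide:
    - [0, -2.3, -0.7]
    - [0, -4.6, -1.4]
    - [0, -7.0, -2.0]
    - [0, -9.3, -2.7]
    - [0, -11.6, -3.4]
    - [0, -13.9, -4.0]
    - [0, -16.2, -4.7]
    - [0, -18.6, -5.4]
  angular:
    - [0, 0, 0]
    - [0, 0, 0]
    - [0, 0, 0]
    - [0, 0, 0]
    - [0, 0, 0]
    - [0, 0, 0]
    - [0, 0, 0]
    - [0, 0, 0]

```text
time_s: 10.05
eef_pos: [602.5, -27.9, 321.5]
tcp_rot: [[-0.234, 0.925, -0.3], [0.972, 0.223, -0.072], [-0.0, -0.309, -0.951]]
wrist_force: [-0.3, -0.2, -0.9]
gripper_width: 0.048
grip_force: 44.0
```

Call:
send_rows:
  slide:
    - [0, -2.3, -0.7]
    - [0, -4.6, -1.4]
    - [0, -7.0, -2.0]
    - [0, -9.3, -2.7]
    - [0, -11.6, -3.4]
  angular:
    - [0, 0, 0]
    - [0, 0, 0]
    - [0, 0, 0]
    - [0, 0, 0]
    - [0, 0, 0]

```text
time_s: 10.55
eef_pos: [592.8, -30.2, 328.2]
tcp_rot: [[-0.234, 0.925, -0.301], [0.972, 0.223, -0.072], [-0.0, -0.309, -0.951]]
wrist_force: [-0.7, 0.2, -0.4]
gripper_width: 0.054
grip_force: 44.0
```

```bash
python3 - <<'E'
from h import *
import hole
hole.look()
s=read_state();print(s['wrist_force'])
h=np.array(s['eef_pos'])+np.array(s['tcp_rot'])@[-44,.5,64.8]
X=np.array([.9717,.2364,0]);Y=np.array([-.2364,.9717,0]);root=np.array([761.1,-34.8,235])
print('hole',np.round([(h-root)@X,(h-root)@Y,h[2]],1))
d=np.load('top.npz');a=grab_frame('top');b=grab_frame('scene')
A=cv2.resize(a['frame'][100:240,300:440],(400,400),interpolation=cv2.INTER_CUBIC)
B=cv2.resize(b['frame'][190:310,170:290],(400,400),interpolation=cv2.INTER_CUBIC)
save('off',np.hstack([A,B]))
E
```

```text
sheet tool -25 [-25.    1.2  43. ] 193
sheet tool -10 [-9.8  1.2 42.9] 204
peg [-91.6   2.8 235.7] 55
peg [-84.    1.9 236.6] 120
peg [-76.    1.7 236.4] 130
peg [-67.8   1.6 236.6] 133
[592.8 -30.2 328.2] [-162.4   44.2   93.2] [-0.72  0.22 -0.37]
[0.54068473 0.52508363 0.02368546]
hole [-1.823e+02  2.000e-01  2.667e+02]
```

View pics/off.png

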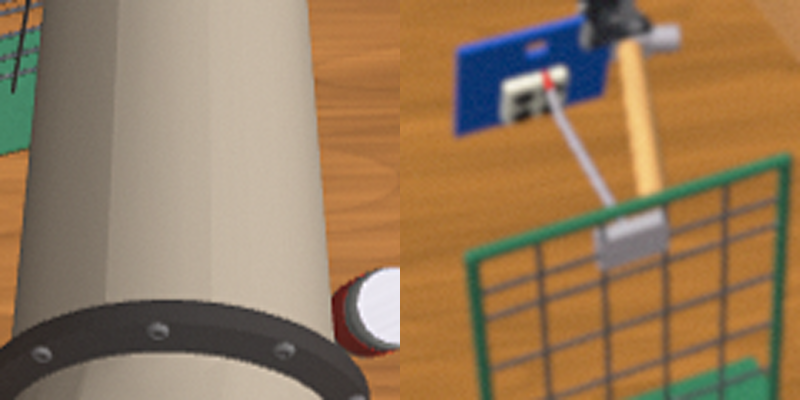

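The right panel shows the red peg tip in front of the bulge and the hang hole clear above it, so the pack is free of the peg. I'll back away and bring it upright.

Call:
send_rows:
  slide:
    - [0, -12, 3.8]
    - [0, -26, 8.4]
    - [0, -41, 13.3]
    - [0, -57, 18.5]
    - [0, -62.6, 18.8]
    - [0, -68.2, 19.7]
    - [0, -73.7, 21.1]
    - [0, -73.7, 21.1]
  angular:
    - [0, 0, 0]
    - [0, 0, 0]
    - [0, 0, 0]
    - [0, 0, 0]
    - [-6, 0, 0]
    - [-12, 0, 0]
    - [-18, 0, 0]
    - [-18, 0, 0]

```text
time_s: 11.5
eef_pos: [516.2, -49.3, 331.4]
tcp_rot: [[-0.232, 0.973, 0.003], [0.973, 0.232, 0.003], [0.002, 0.004, -1.0]]
wrist_force: [-0.1, 0.1, -1.2]
gripper_width: 0.05
grip_force: 43.9
```

```bash
python3 - <<'E'
from h import *
s=read_state();print(np.round(s['tcp_rot'],3).tolist(),s['eef_pos'])
R=Rt(5.23);c=np.array([442.4,270.7,0])
mv(c-R@[-44,0,0]+[0,0,290],R)
E
```

```text
[[-0.232, 0.973, 0.003], [0.973, 0.232, 0.003], [0.002, 0.004, -1.0]] [516.16899162 -49.32967227 331.36646298]
slide [371.9   8.7  42. ] ang [ 0.21 -0.11  8.2 ]
```

Call:
send_rows:
  slide:
    - [20, 0.5, 0]
    - [60, 1.4, 0]
    - [100, 2.3, 0]
    - [142, 3.3, 0]
    - [184, 4.3, 5]
    - [226, 5.3, 10]
    - [268, 6.3, 15]
    - [310, 7.2, 22]
  angular:
    - [0, 0, 0.5]
    - [0, 0, 1.4]
    - [0, 0, 2.2]
    - [0, 0, 3.2]
    - [0, 0, 4.1]
    - [0, 0, 5]
    - [0, 0, 6]
    - [0, 0, 7]

```text
time_s: 12.3
eef_pos: [452.2, 256.6, 308.7]
tcp_rot: [[-0.114, 0.994, -0.001], [0.994, 0.114, -0.001], [-0.001, -0.002, -1.0]]
wrist_force: [0.7, -0.6, -0.9]
gripper_width: 0.049
grip_force: 43.9
```

Call:
send_rows:
  slide:
    - [30, 0.7, 8]
    - [50, 1.2, 15]
    - [62, 1.5, 20]
    - [62, 1.5, 20]
    - [62, 1.5, 20]
    - [62, 1.5, 20]
  angular:
    - [0, 0, 0.6]
    - [0, 0, 1]
    - [0, 0, 1.2]
    - [0, 0, 1.2]
    - [0, 0, 1.2]
    - [0, 0, 1.2]

```text
time_s: 12.9
eef_pos: [447.9, 315.5, 289.2]
tcp_rot: [[-0.092, 0.996, 0.0], [0.996, 0.092, -0.0], [-0.0, 0.0, -1.0]]
wrist_force: [0.4, -0.0, -1.1]
gripper_width: 0.051
grip_force: 43.9
```

```bash
python3 - <<'E'
from h import *
s=read_state();R=Rt(5.23);c=np.array([442.4,270.7,0])
print(np.round(s['eef_pos'],1),np.round(s['wrist_force'],1));mv(c-R@[-44,0,0]+[0,0,290],R)
g=grab_frame('wrist');save('w5',g['frame']);P=cloud(g,s);np.savez('w5.npz',P=P,f=g['frame'])
q=(P-s['eef_pos'])@np.array(s['tcp_rot']);np.save('q5.npy',q)
# carton walls: points 50..64 high in tool x,y
for a in (-60,-40,-20,0,20,40):
    k=(abs(q[...,0]-a)<3)&(P[...,2]>48)&(P[...,2]<66)&(abs(q[...,1])<140)
    print(a,[(round(float(y)),round(float(z))) for y,z in sorted({(round(float(y)/3)*3,round(float(z)/3)*3) for y,z in zip(q[k][:,1],P[k][:,2])})])
E
```

```text
[447.9 315.5 289.2] [ 0.4 -0.  -1.1]
slide [-0.1 -9.5 -0.8] ang [0.   0.01 0.02]
-60 [(-129, 48), (-129, 51), (-129, 54), (-129, 57), (-129, 60), (-129, 63), (-129, 66), (-126, 51), (-126, 54), (-126, 57), (-126, 60), (-126, 63), (-126, 66), (-30, 57), (-30, 60), (-27, 54), (-27, 57), (-27, 60), (9, 51), (9, 54), (12, 51), (12, 54), (96, 48), (96, 51), (96, 54), (96, 57), (96, 60), (99, 60)]
-40 [(-132, 48), (-132, 51), (-132, 54), (-132, 57), (-132, 60), (-132, 63), (-132, 66), (-129, 48), (-129, 51), (-129, 54), (-129, 57), (-129, 60), (-129, 63), (-129, 66), (-30, 60), (-27, 48), (-27, 51), (-27, 60), (9, 51), (9, 54), (12, 51), (12, 54), (96, 48), (96, 51), (96, 54), (96, 57), (96, 60), (99, 57), (99, 60)]
-20 [(-135, 48), (-135, 51), (-135, 54), (-135, 57), (-135, 60), (-135, 63), (-135, 66), (-132, 48), (-132, 51), (-132, 54), (-132, 57), (-132, 60), (-132, 63), (-132, 66), (-30, 57), (-30, 60), (-27, 54), (-27, 57), (-27, 60), (9, 48), (9, 51), (9, 54), (12, 54), (96, 48), (96, 51), (96, 54), (96, 57), (96, 60), (99, 57), (99, 60)]
0 [(-138, 48), (-138, 51), (-138, 54), (-138, 57), (-138, 60), (-138, 63), (-138, 66), (-135, 48), (-135, 51), (-135, 54), (-135, 57), (-135, 60), (-135, 63), (-135, 66), (-30, 57), (-30, 60), (-27, 48), (-27, 57), (-27, 60), (9, 51), (9, 54), (12, 51), (12, 54), (96, 48), (96, 51), (96, 54), (96, 57), (96, 60), (99, 57), (99, 60), (99, 63)]
20 [(-141, 51), (-141, 54), (-141, 57), (-141, 60), (-141, 63), (-141, 66), (-138, 48), (-138, 51), (-138, 54), (-138, 57), (-138, 60), (-138, 63), (-138, 66), (-30, 57), (-30, 60), (-27, 54), (-27, 57), (-27, 60), (9, 54), (12, 51), (12, 54), (96, 48), (96, 51), (96, 54), (96, 57), (96, 60), (99, 60)]
40 []
```

View pics/w5.png

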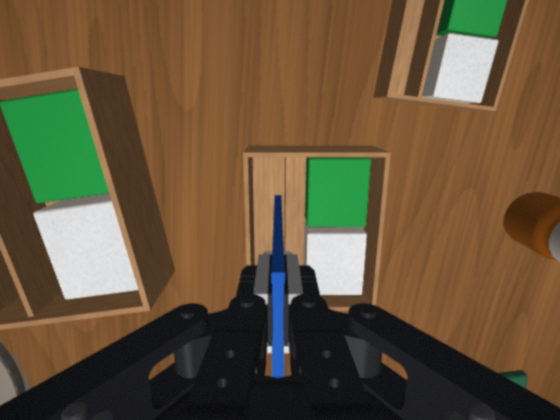

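The wrist view shows the middle carton below: the front wall is at columns 246–254, the divider at 303 and the left end wall at row 153. The pack is at column 277 and needs about 9.5 mm toward the front.

```bash
python3 - <<'E'
from h import *
d=np.load('w5.npz');P,f=d['P'],d['f'].astype(int);q=np.load('q5.npy');R,G,B=f[...,0],f[...,1],f[...,2]
z=P[...,2]
k=(z>57)&(z<63)&(q[...,0]>-70)&(q[...,0]<30)
a=q[k&(abs(q[...,1]+29)<6)][:,1];b=q[k&(abs(q[...,1]-97)<7)][:,1];c=q[(z>50)&(z<57)&(abs(q[...,1]-11)<7)&(q[...,0]>-70)&(q[...,0]<30)][:,1]
for n,t in(('front',a),('back',b),('div',c)): print(n,len(t),np.round(np.percentile(t,[1,5,50,95,99]),1))
e=q[(z>57)&(z<63)&(q[...,1]>-20)&(q[...,1]<90)&(q[...,0]>20)][:,0];print('left rim x',np.round(np.percentile(e,[1,50,99]),1))
m=(B>R+50)&(B>G+30)&(abs(q[...,1])<20)
for lo in range(35,165,10):
    t=q[m&(q[...,2]>lo)&(q[...,2]<lo+10)]
    if len(t)>5: print(lo,len(t),np.round(np.percentile(t[:,1],[2,50,98]),1),np.round(np.percentile(t[:,0],[2,98]),1))
w=q[(f.min(-1)>170)&(abs(q[...,1])<25)&(q[...,2]>90)&(q[...,2]<160)];print('bulge',len(w),np.round(np.percentile(w[:,1],[1,99]),1) if len(w) else '')
E
```

```text
front 463 [-30.2 -30.  -28.1 -26.2 -26.1]
back 535 [95.4 95.6 97.4 99.5 99.9]
div 394 [ 7.8  7.8  9.7 11.6 11.7]
left rim x [31.9 33.9 35.8]
35 1317 [-1.5  1.   3.1] [-30.5  15.9]
45 151 [-1.4  1.   3.7] [11.1 16.6]
55 106 [-1.5  1.   3. ] [15.5 16.6]
65 72 [-0.8  0.5  2.4] [15.5 16.6]
75 60 [-0.9  1.   2.4] [15.7 16.4]
85 48 [-1.   1.   2.5] [15.7 16.3]
95 40 [-0.6  1.   2.6] [15.6 16.4]
105 33 [-0.7  1.   2.1] [15.8 16.3]
115 31 [-0.8  0.4  2.2] [15.7 16.4]
125 27 [-0.8  1.   2.3] [15.7 16.5]
135 19 [-0.3  1.   2.3] [15.8 16.3]
145 15 [-0.3  1.   2.2] [15.8 16.4]
bulge 41 [-5.   6.3]
```

Call:
send_rows:
  slide:
    - [0, -5, 0]
    - [0, -10, 2]
    - [0, -10, 10]
    - [0, -10, 22]
    - [0, -10, 36]
    - [0, -10, 50]
    - [0, -10, 60]
    - [0, -10, 60]
  angular:
    - [0, 0, 0]
    - [0, 0, 0]
    - [0, 0, 0]
    - [0, 0, 0]
    - [0, 0, 0]
    - [0, 0, 0]
    - [0, 0, 0]
    - [0, 0, 0]

```text
time_s: 13.75
eef_pos: [436.9, 315.3, 226.9]
tcp_rot: [[-0.093, 0.996, -0.002], [0.996, 0.093, -0.002], [-0.002, -0.002, -1.0]]
wrist_force: [-0.3, -0.5, 0.0]
gripper_width: 0.05
grip_force: 43.9
```

```bash
python3 - <<'E'
from h import *
s=read_state();print(np.round(s['eef_pos'],1),np.round(s['wrist_force'],2))
g=grab_frame('wrist');P=cloud(g,s);q=(P-s['eef_pos'])@np.array(s['tcp_rot']);z=P[...,2];f=g['frame'].astype(int);R,G,B=f[...,0],f[...,1],f[...,2]
xx=(q[...,0]>-70)&(q[...,0]<30)
for n,t in(('front',q[xx&(z>57)&(z<63)&(abs(q[...,1]+19)<7)]),('div',q[xx&(z>50)&(z<57)&(abs(q[...,1]-20)<7)])): print(n,len(t),np.round(np.percentile(t[:,1],[1,50,99]),1))
m=(B>R+50)&(B>G+30)&(abs(q[...,1])<20);t=q[m];print(np.round(np.percentile(t[t[:,2]>100][:,1],[2,50,98]),1))
E
```

```text
[436.9 315.3 226.9] [-0.29 -0.51  0.03]
front 520 [-18.9 -16.8 -14.8]
div 526 [19.1 21.  23.1]
[-0.8  1.   2.3]
```

Call:
send_rows:
  slide:
    - [0, 0.8, 6]
    - [0, 0.8, 16]
    - [0, 0.8, 26]
    - [0, 0.8, 36]
    - [0, 0.8, 46]
    - [0, 0.8, 54]
    - [0, 0.8, 59]
    - [0, 0.8, 60]
  angular:
    - [0, 0, 0]
    - [0, 0, 0]
    - [0, 0, 0]
    - [0, 0, 0]
    - [0, 0, 0]
    - [0, 0, 0]
    - [0, 0, 0]
    - [0, 0, 0]

```text
time_s: 14.6
eef_pos: [438.0, 315.7, 168.2]
tcp_rot: [[-0.093, 0.996, -0.001], [0.996, 0.093, -0.001], [-0.001, -0.001, -1.0]]
wrist_force: [0.3, 0.3, -0.4]
gripper_width: 0.049
grip_force: 43.9
```

Call:
send_rows:
  slide:
    - [0, 0, 0]
    - [0, 0, 0]
  angular:
    - [0, 0, 0]
    - [0, 0, 0]

```text
time_s: 14.8
eef_pos: [438.4, 316.0, 169.2]
tcp_rot: [[-0.093, 0.996, 0.0], [0.996, 0.093, 0.0], [0.0, 0.0, -1.0]]
wrist_force: [-0.1, 0.1, -1.1]
gripper_width: 0.049
grip_force: 43.9
```

Call:
send_rows:
  slide:
    - [0, 0, 1]
    - [0, 0, 2]
    - [0, 0, 3]
    - [0, 0, 4]
    - [0, 0, 5]
    - [0, 0, 5.5]
    - [0, 0, 5.5]
  angular:
    - [0, 0, 0]
    - [0, 0, 0]
    - [0, 0, 0]
    - [0, 0, 0]
    - [0, 0, 0]
    - [0, 0, 0]
    - [0, 0, 0]

```text
time_s: 15.5
eef_pos: [438.2, 315.8, 163.3]
tcp_rot: [[-0.093, 0.996, -0.0], [0.996, 0.093, -0.0], [-0.0, -0.0, -1.0]]
wrist_force: [-0.6, -0.5, -0.2]
gripper_width: 0.052
grip_force: 43.9
```

Call:
send_rows:
  slide:
    - [0, 0, 0.3]
    - [0, 0, 0.6]
    - [0, 0, 0.9]
  angular:
    - [0, 0, 0]
    - [0, 0, 0]
    - [0, 0, 0]

```text
time_s: 15.8
eef_pos: [438.2, 315.9, 162.4]
tcp_rot: [[-0.093, 0.996, -0.0], [0.996, 0.093, -0.0], [-0.0, -0.0, -1.0]]
wrist_force: [0.4, -0.1, -0.2]
gripper_width: 0.051
grip_force: 43.9
```

Call:
send_rows:
  slide:
    - [0, 0, 0.3]
    - [0, 0, 0.3]
  angular:
    - [0, 0, 0]
    - [0, 0, 0]

```text
time_s: 16.0
eef_pos: [438.2, 315.9, 162.1]
tcp_rot: [[-0.093, 0.996, -0.0], [0.996, 0.093, -0.0], [-0.0, -0.0, -1.0]]
wrist_force: [-0.2, -0.3, -0.3]
gripper_width: 0.054
grip_force: 43.9
```

Call:
send_rows:
  slide:
    - [0, 0, 0.3]
    - [0, 0, 0.6]
    - [0, 0, 0.6]
  angular:
    - [0, 0, 0]
    - [0, 0, 0]
    - [0, 0, 0]

```text
time_s: 16.3
eef_pos: [438.2, 315.9, 161.6]
tcp_rot: [[-0.093, 0.996, 0.0], [0.996, 0.093, 0.0], [0.0, 0.0, -1.0]]
wrist_force: [-0.3, -0.1, 0.9]
gripper_width: 0.055
grip_force: 44.2
```

Call:
send_rows:
  slide:
    - [0, 0, 0.3]
    - [0, 0, 0.3]
  angular:
    - [0, 0, 0]
    - [0, 0, 0]

```text
time_s: 16.5
eef_pos: [438.4, 316.0, 161.6]
tcp_rot: [[-0.093, 0.996, 0.0], [0.996, 0.093, 0.0], [0.0, 0.0, -1.0]]
wrist_force: [-0.7, -1.0, 5.3]
gripper_width: 0.047
grip_force: 45.1
```

Call:
send_rows:
  slide:
    - [0, 0, 0.2]
    - [0, 0, 0.2]
  angular:
    - [0, 0, 0]
    - [0, 0, 0]

```text
time_s: 16.7
eef_pos: [438.4, 316.0, 161.5]
tcp_rot: [[-0.093, 0.996, 0.0], [0.996, 0.093, 0.0], [0.0, 0.0, -1.0]]
wrist_force: [-2.1, -1.5, 10.0]
gripper_width: 0.049
grip_force: 45.6
```

The pack is on the slot floor. I'll take off the press and open.

Call:
send_rows:
  slide:
    - [0, 0, -0.3]
    - [0, 0, -0.5]
    - [0, 0, -0.5]
  angular:
    - [0, 0, 0]
    - [0, 0, 0]
    - [0, 0, 0]

```text
time_s: 17.0
eef_pos: [438.2, 315.9, 161.6]
tcp_rot: [[-0.093, 0.996, 0.0], [0.996, 0.093, 0.0], [0.0, 0.0, -1.0]]
wrist_force: [-0.2, -0.2, 3.4]
gripper_width: 0.048
grip_force: 44.6
```

Call:
send_rows:
  slide:
    - [0, 0, 0]
    - [0, 0, 0]
    - [0, 0, 0]
    - [0, 0, 0]
  angular:
    - [0, 0, 0]
    - [0, 0, 0]
    - [0, 0, 0]
    - [0, 0, 0]
  jaw: 0.12

```text
time_s: 17.4
eef_pos: [438.2, 315.8, 161.5]
tcp_rot: [[-0.093, 0.996, -0.0], [0.996, 0.093, -0.0], [-0.0, -0.0, -1.0]]
wrist_force: [-0.2, -0.4, 0.8]
gripper_width: 0.122
grip_force: 0.0
```

Call:
send_rows:
  slide:
    - [0, 0, 0]
    - [0, 0, 0]
    - [0, 0, 0]
    - [0, 0, 0]
    - [0, 0, 0]
    - [0, 0, 0]
  angular:
    - [0, 0, 0]
    - [0, 0, 0]
    - [0, 0, 0]
    - [0, 0, 0]
    - [0, 0, 0]
    - [0, 0, 0]
  jaw: 0.7

```text
time_s: 18.0
eef_pos: [438.2, 315.8, 161.6]
tcp_rot: [[-0.093, 0.996, -0.0], [0.996, 0.093, -0.0], [-0.0, -0.0, -1.0]]
wrist_force: [-0.7, -0.2, 0.3]
gripper_width: 0.7
grip_force: 0.0
```

Call:
send_rows:
  slide:
    - [0, 0, -10]
    - [0, 0, -25]
    - [0, 0, -45]
    - [0, 0, -70]
    - [0, 0, -100]
    - [0, 0, -130]
    - [0, 0, -150]
    - [0, 0, -150]
  angular:
    - [0, 0, 0]
    - [0, 0, 0]
    - [0, 0, 0]
    - [0, 0, 0]
    - [0, 0, 0]
    - [0, 0, 0]
    - [0, 0, 0]
    - [0, 0, 0]

```text
time_s: 18.8
eef_pos: [439.0, 316.3, 315.1]
tcp_rot: [[-0.093, 0.996, 0.003], [0.996, 0.093, 0.004], [0.003, 0.004, -1.0]]
wrist_force: [-0.1, 0.3, -0.4]
gripper_width: 0.698
grip_force: 0.0
```

```bash
python3 - <<'E'
from h import *
s=read_state();print(np.round(s['eef_pos'],1),np.round(s['wrist_force'],2))
g=grab_frame('wrist');P=cloud(g,s);f=g['frame'].astype(int);R,G,B=f[...,0],f[...,1],f[...,2]
a=np.radians(5.23);X=np.array([np.cos(a),np.sin(a),0]);Y=np.array([-np.sin(a),np.cos(a),0]);c=np.array([442.4,270.7,4])
S=np.stack([(P-c)@X,(P-c)@Y,P[...,2]],-1)
m=(B>R+50)&(B>G+30)&(abs(S[...,0])<40)&(abs(S[...,1])<90)
for lo in range(10,130,15):
    t=S[m&(S[...,2]>lo)&(S[...,2]<lo+15)]
    if len(t)>4:print(lo,len(t),np.round(np.percentile(t,[2,50,98],axis=0),1).tolist())
b=grab_frame('scene')
save('fin',np.hstack([g['frame'],cv2.resize(b['frame'][160:300,270:460][:, :],(240,177)).repeat(1,0) if 0 else cv2.copyMakeBorder(cv2.resize(b['frame'][190:270,285:375],(240,213)),0,207,0,0,cv2.BORDER_CONSTANT)]))
E
```

```text
[439.  316.3 315.1] [-0.14  0.26 -0.4 ]
40 6 [[-0.2, 61.2, 42.1], [0.4, 61.4, 47.1], [0.9, 61.5, 54.4]]
55 5 [[-0.1, 61.4, 60.1], [-0.1, 61.4, 64.3], [0.9, 61.7, 69.2]]
70 7 [[-0.0, 61.3, 70.6], [0.9, 61.5, 80.1], [1.7, 61.6, 84.1]]
85 9 [[0.0, 61.3, 86.1], [0.9, 61.4, 94.0], [1.8, 61.8, 99.0]]
100 13 [[-0.7, 61.1, 102.1], [0.9, 61.4, 110.5], [1.8, 61.8, 114.3]]
115 756 [[-1.7, -54.4, 117.1], [0.9, 7.1, 118.5], [2.7, 59.8, 119.8]]
```

View pics/fin.png

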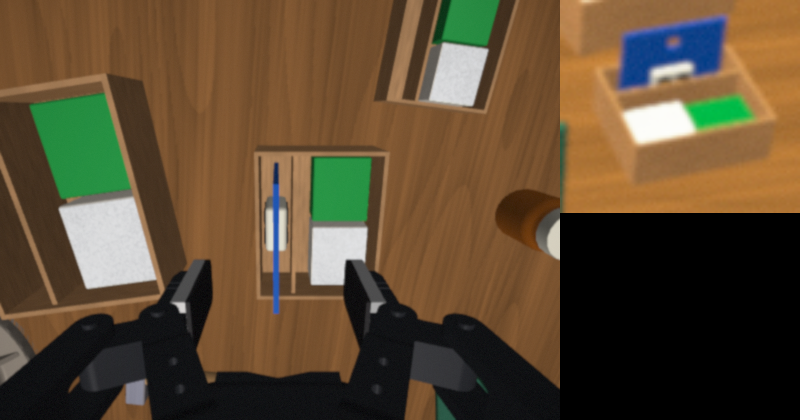

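The pack stands upright in the middle of the slot, with its sheet at column 276 between the front wall and the divider, and its top edge at 118.5 mm. The gripper is well clear, so I'm handing in.

```bash
python3 -c "
from rig import *
print(sign_off())"
```

```text
the job is handed in; nothing more can be done
None
```

I took the blue pack off the peg with no force above sensor noise (about 1 N), stood it upright in the middle carton's narrow slot, and handed the job in at about 19 s with the arm clear and the tin, jar and hammer untouched.

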